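Cull the swollen camera batteries into the steel box and lock it

ROBOT

A 6-joint arm with a two-finger parallel gripper is mounted at the origin on the work surface. World frame = base frame: x ahead of the robot, y to its left, z up, the work surface at z = 0. Lengths are in m, angles in degrees, forces in N, time in s.
With the tool pointing down it reaches from about 0.325 to 0.775 m from the base axis. Payload 5.5 kg.
Tool frame: the origin (TCP) lies at the very end of the fingers, on their centre line; the grasp point (between the pads) lies 19 mm behind it (robot.hold_point_z is the distance from the TCP to the grasp point, in m); z points along the fingers, y is the line along which they close (so a half turn about z gives the same grasp; the last joint's range is limited). The gripper opens to 88 mm and grips with 3 to 60 N. Pads are 20 mm wide; open, the fingers measure 115 mm over their backs; the gripper's body (75 mm by 178 mm) begins 61 mm behind the grasp point.
Start: joints at [72.897, 5.22, 70.514, -0, 104.267, -3.249], TCP at [0.144, 0.583, 0.223] pointing down, gripper open.
Joint ranges: [-164.24, 164.24], [-49.07, 125.15], [9.68, 141.18], [-86.29, 266.29], [3.28, 154.24], [-151.56, 151.56]. Speed limits (degrees/s): [147.25, 147.25, 172.46, 180, 180, 180].

INTERFACE

Orientations are given as a 3x3 rotation matrix whose columns are the frame's x, y, z axes.
In Python, from rig import robot gives the robot as it stands. The module is installed in compiled form; this text tells all that it offers.
- The arm moves only by the tool drive_tool, never from a script. Its argument "steps" is a list of rows, each a list of 2 entries, a list of its own where there are three numbers: the shift along the world's x, y, z as a fraction of full scale, then the turn, a rotation vector about the world's x, y, z as a fraction of full scale. A call has 1 to 20 rows; each row is the pose to reach, as a shift and turn from the pose commanded when the call began; what a row does not reach only later rows make up. Full scale, the value 1, is 200 mm for a shift and pi/4 rad for a turn. A row lasts 1/12 s, in which the tool goes at most 41.7 mm and 7.16 degrees, less where a joint would pass 70% of its speed; a pose out of reach is approached as far as the arm can. A call with a number of a shift or a turn outside -1 to 1 is refused whole. A call with a gripper value outside its range is refused whole. "gripper" is the closure, from 0 (fully open) to 1 (shut), set as the call begins (left out, the last holds). The fingers move at their own pace and stop on an object; "squeeze" is the grip in N (left out, the last holds). Time passes only in rows, so rows that repeat a pose let the fingers close. It gives the time, the measured TCP pose, the force, the opening and the grip force at its end, in the units of the state.
- robot.get_obs(): the state, without advancing time (a new reading comes with each control period).
- robot.camera(name): name is "side" or "top" or "wrist"; returns a dict with "image" (384x512x3 uint8, blue, green, red), "z_map" (384x512 float32, m along the optical axis (not along the pixel's ray), 0 where there is no reading), "fx", "fy", "cx", "cy" (pixels), "dist_coeffs" ([k1, k2, p1, p2, k3] as OpenCV has them; the pictures are not rectified), "position" and "orientation" of the camera in the world; the wrist camera has in their place "hand_eye" (4x4, takes a point from camera to tool coordinates, whose origin is the TCP and whose axes are the flange's). Camera axes: x right, y down, z forward; pixel columns grow to the right and rows downward; lengths in m; the calibration is good to about 2 mm. A picture is of the moment at which its call begins: read the wrist's pose just before it.
- robot.close_job(): hands the job in; it is judged then, once.
Trained networks look in a picture, given as the dict that the camera call returned (one of the last four; its "shot" number tells which), for a name from the list of things; names that differ only in an ending like _2 or _b are one class to them, and where a whole thing is asked for, a point or a joint stands for the part that bears it (a point fixed in the world has none). Each returns a list of dicts, best first, with "confidence" (0 to 1); they miss things now and then, are a little off and sometimes report something else, mostly with a low value. They report only what shows in the picture. A call takes as long as a camera call. They do not tell look-alikes from the thing itself.
- robot.outline_of(label, picture): "pixels" (384x512 bool, what is visible of it) and "extent" ([left, top, right, bottom] in pixels, round what is visible of it).
The state is a dict: "t": time; "qpos": joint angles; "qd": joint speeds; "joint_torque": joint torques, N m; "tcp_pos": TCP position; "tcp_rot": TCP orientation; "wrist_force": force on the tool from outside, world axes, zero at the start; "moment": the same for the moment, N m; "width": finger opening in m; "finger_force": force on a finger pad.
Only numpy, scipy, OpenCV 4.12 (cv2) and the standard library are available. Lean on these libraries where they do the work, as an engineer would, in place of code of your own. Each camera call takes 0.05 s, during which the arm holds its last target. There are 200 camera calls.

TASK

Two of the five camera batteries in the white dock have swollen: without lifting them or pressing hard on them, slide those two out of the dock's open side until they lie fully inside the steel box beside it, and leave the three sound ones in their bays. Then swing the box's cover fully shut and turn both of its knobs clockwise to their stops. Do not disturb the other things on the bench.

Things in the scene. Friction and masses are not known exactly. Their poses are not given: they have to be found in the camera images.
- sound_1: Sound pack: flat top, 21 mm thick. 39 mm wide (x), 57 mm long (y), black plastic camera battery pack of 70 to 110 g, lying flat in a bay of the dock; origin: centre of its underside; y points to the dock's open side.
- sound_2: Sound pack: flat top, 21 mm thick. 39 mm wide (x), 57 mm long (y), black plastic camera battery pack of 70 to 110 g, lying flat in a bay of the dock; origin: centre of its underside; y points to the dock's open side.
- sound_3: Sound pack: flat top, 21 mm thick. 39 mm wide (x), 57 mm long (y), black plastic camera battery pack of 70 to 110 g, lying flat in a bay of the dock; origin: centre of its underside; y points to the dock's open side.
- swollen_1: Swollen pack: its foot is flat, its top bulges to a dome 35 mm high at the middle (20 mm at the rim) and its long sides bow out to 42 mm. 39 mm wide (x), 57 mm long (y), black plastic camera battery pack of 70 to 110 g, lying flat in a bay of the dock; origin: centre of its underside; y points to the dock's open side.
- swollen_2: Swollen pack: its foot is flat, its top bulges to a dome 35 mm high at the middle (20 mm at the rim) and its long sides bow out to 42 mm. 39 mm wide (x), 57 mm long (y), black plastic camera battery pack of 70 to 110 g, lying flat in a bay of the dock; origin: centre of its underside; y points to the dock's open side.
- dock: White printed charging dock fixed on the bench, 260 (x) x 72 (y) mm; origin: centre of its underside. Floor 4 mm thick, y from -37 to +35 mm. Five bays side by side, centred at x = -102, -51, 0, 51, 102 mm, each 46 mm wide between ribs 5 mm wide whose tops are 12 mm above the bench; open at the +y end, towards the box. The packs lie in the bays in random order.
- dock_back (a point): Middle of the dock's closed (-y) side, 12 mm above the bench. Each bay ends here in two corner lugs (dock y -37 to -31 mm, tops 12 mm above the bench) with a 30 mm thumb notch between them. Pushed on its -y end face, above the lugs, a pack slides out in +y, straight onto the box floor.
- box: Steel box fixed beside the dock's open side, 280 mm long (x); origin: its underside, midway between cover flange and back; axes within 0.01 rad of the dock's. Its floor spans y = -55 to +45 mm, its front edge 4 to 8 mm from the dock's. No front wall: back wall (y = +43 to +45 mm) and end walls (inside at x = +-138 mm) are 42 mm high. A hinged L-shaped cover forms its top and front.
- box_floor (a point): Centre of the box floor, 3 mm above the bench (1 mm lower than the dock's floor). A pack is fully inside when its whole length lies between the line where the shut cover's flange stands (box y = -45 mm) and the back wall: its centre within 14 mm of box y = 0.
- box_hinge (a point): Middle of the cover's hinge axis, on the top of the box's back wall (box frame 0, +45, 42 mm); the axis runs along the box's x.
- cover (a joint): Opening angle of the box's steel cover (300 g): 0 = shut, 2.1 = fully open, leaning back beyond the box; starts at 1.95 to 2.1. Stiff hinge: it stays where it is left and takes under 5 N at its free edge to move.
- cover_face (a point): Middle of the outer face of the cover's top sheet (280 x 93 x 3 mm, from hinge to free edge). This face is bare for 120 mm between the two knobs: push here from behind and press here to shut. Along the free edge a flange of 37 mm points down when shut (then at box y = -45 to -48 mm); open, it points to the dock side, its tip about over the back wall, 120 to 150 mm above the bench.
- cover_edge (a point): Middle of the cover's free edge, on the outer face, 93 mm from the hinge axis; 45 mm above the bench when shut.
- knob_1 (a joint): Angle of a quarter-turn knob on the cover: 0 = unlocked (starts at 0 to 0.25), 1.45 = locked, at its end stop; grows clockwise seen from outside the cover (from above once shut). Friction torque 0.05 N m. At 1.45 its bar lies along the box's x; at value q it stands 1.45 - q anticlockwise from there.
- knob_1_top (a point): Centre of the top of knob 1's grip, a black bar 38 mm long, 10 mm wide, 22 mm high on a round foot 18 mm across, 5 mm high; 27 mm above the cover's outer face; the axis is at box x = -85 mm and 50 mm from the hinge axis.
- knob_2 (a joint): Angle of a quarter-turn knob on the cover: 0 = unlocked (starts at 0 to 0.25), 1.45 = locked, at its end stop; grows clockwise seen from outside the cover (from above once shut). Friction torque 0.05 N m. At 1.45 its bar lies along the box's x; at value q it stands 1.45 - q anticlockwise from there.
- knob_2_top (a point): Centre of the top of knob 2's grip, a black bar 38 mm long, 10 mm wide, 22 mm high on a round foot 18 mm across, 5 mm high; 27 mm above the cover's outer face; the axis is at box x = +85 mm and 50 mm from the hinge axis.
- screwdriver: Screwdriver lying on the bench, 180 mm long along its x. Bystander.
- lens: Black camera lens standing on the bench, 73 mm across, 66 mm high; origin under its centre. Bystander.
- cleaner: Small white bottle, 38 mm across, 85 mm high; origin under its centre. Bystander.
- tape: Roll of paper tape lying flat, 80 mm across, 19 mm high; origin under its centre. Bystander.
Not all that is in view belongs to the job. Leave any yellow look-alike of the swollen_2 alone.

How it is judged (in metres and radians):
On the way, in this order (a step that is already met when the one before it is completed fails the run):
1. both swollen packs lie fully on the box's floor (y of swollen_1 in the frame of box between -0.0145 and 0.03 m and x of swollen_1 in the frame of box between -0.125 and 0.125 m and z of each of swollen_1, swollen_2 in the frame of box below 0.008 m and angle between each of swollen_1, swollen_2's own z axis and vertical below 0.15 rad and y of swollen_2 in the frame of box between -0.0145 and 0.03 m and x of swollen_2 in the frame of box between -0.125 and 0.125 m and linear speed of each of swollen_1, swollen_2 below 0.01 m/s), for 0.2 s.
2. the cover is shut over them (y of swollen_1 in the frame of box between -0.0145 and 0.03 m and x of swollen_1 in the frame of box between -0.125 and 0.125 m and z of each of swollen_1, swollen_2 in the frame of box below 0.008 m and angle between each of swollen_1, swollen_2's own z axis and vertical below 0.15 rad and y of swollen_2 in the frame of box between -0.0145 and 0.03 m and x of swollen_2 in the frame of box between -0.125 and 0.125 m and value of joint cover below 0.06 rad), for 0.2 s.
3. both knobs are turned to their stops with the cover shut (value of joint cover below 0.06 rad and value of joint each of knob_1, knob_2 above 1.35 rad), for 0.2 s.
At the end, for the whole second after the job is handed in: Both swollen packs lie flat, at rest, on the box floor (centres 14.5 mm before to 30 mm behind its middle line), cover shut (under 0.06 rad), both knobs at their stops (over 1.35 of 1.45 rad), sound packs within 12 mm and bystanders within 20 mm of their start (all of step 1 and all of step 3 and distance of each of sound_1, sound_2, sound_3 from where it was at the start of the episode below 0.012 m and distance of each of screwdriver, lens, cleaner, tape from where it was at the start of the episode below 0.02 m); the robot touches nothing.
It fails at once if a swollen pack is lifted (more than about 25 mm above the bench) or tipped over (height (world z) of any of swollen_1, swollen_2 above 0.025 m or angle between any of swollen_1, swollen_2's own z axis and vertical above 0.5 rad).
It fails at once if a swollen pack is pressed or squeezed with more than 20 N by the fingers (contact force between the fingers and swollen_1 above 20 N or contact force between the fingers and swollen_2 above 20 N).
It fails at once if a sound pack is pushed out of its bay (moved more than 20 mm) (distance of any of sound_1, sound_2, sound_3 from where it was at the start of the episode above 0.02 m).
It fails at once if a bystander is moved more than 40 mm (distance of any of screwdriver, lens, cleaner, tape from where it was at the start of the episode above 0.04 m).
It also fails if it takes over 69 s, if anything falls off the work surface, if the arm or the gripper's body presses on something with over 40 N, if the wrist force passes 120 N, or if a joint passes its speed limit or range.

## Working session

There is one attempt and no reset: what is moved stays moved. The work goes in short steps, Python scripts to look and compute and a tool call to move; the robot and the scene stay as the last step left them, time stands still between calls to the robot, and variables do not carry over. Pictures are saved under pics/ and viewed, at most 10 in all, crops included, and the job is handed in when it is done.

Besides the shell and the picture viewer there is one more tool, called after ">>>" in YAML: its name, and indented under it one key for each argument. drive_tool: Moves the arm, as the interface text tells. Its arguments: {"type":"object","properties":{"steps":{"type":"array"},"gripper":{"type":"number"},"squeeze":{"type":"number"}},"required":["steps"]}

```bash
mkdir -p pics; cat > h.py <<'E'
import numpy as np, cv2
from rig import robot
def pts(c):
    """world xyz per pixel for fixed camera"""
    h,w=c["z_map"].shape
    K=np.array([[c["fx"],0,c["cx"]],[0,c["fy"],c["cy"]],[0,0,1.]])
    uv=np.stack(np.meshgrid(np.arange(w),np.arange(h)),-1).reshape(-1,1,2).astype(float)
    n=cv2.undistortPoints(uv,K,np.array(c["dist_coeffs"],float)).reshape(h,w,2)
    z=c["z_map"]
    P=np.dstack([n*z[...,None],z])
    if "hand_eye" in c:
        o=c["obs"];H=np.array(c["hand_eye"]);P=P@H[:3,:3].T+H[:3,3]
        return P@np.array(o["tcp_rot"]).T+np.array(o["tcp_pos"])
    return P@np.array(c["orientation"]).T+np.array(c["position"])
def shot(name):
    o=robot.get_obs();c=robot.camera(name);c["obs"]=o;return c
E
python3 - <<'E'
from h import *
for n in("top","side"):
    c=shot(n);cv2.imwrite(f"pics/{n}0.png",c["image"]);P=pts(c)
    np.savez(f"{n}0.npz",P=P,im=c["image"])
    for l in ["sound_1","swollen_1","dock","box","cover","knob_1","screwdriver","lens","cleaner","tape"]:
        for d in robot.outline_of(l,c):
            m=d["pixels"]&(c["z_map"]>0)
            if m.sum()==0: continue
            q=P[m];print(n,l,round(d["confidence"],2),np.round(d["extent"]).astype(int).tolist(),np.round(np.median(q,0),3),np.round(np.percentile(q,[3,97],0),3).tolist())
print(robot.get_obs())
E
```

```text
top sound_1 0.8 [278, 245, 302, 268] [ 0.47  -0.097  0.026] [[0.452, -0.123, 0.022], [0.489, -0.071, 0.029]]
top sound_1 0.73 [284, 225, 309, 243] [ 0.52  -0.107  0.026] [[0.501, -0.135, 0.005], [0.541, -0.081, 0.028]]
top sound_1 0.7 [283, 203, 309, 220] [ 0.569 -0.111  0.026] [[0.55, -0.136, 0.017], [0.588, -0.085, 0.029]]
top sound_1 0.5 [202, 128, 241, 260] [0.587 0.048 0.127] [[0.463, 0.018, 0.044], [0.723, 0.082, 0.142]]
top swollen_1 0.83 [292, 158, 312, 181] [ 0.666 -0.122  0.033] [[0.649, -0.148, 0.013], [0.689, -0.097, 0.04]]
top swollen_1 0.83 [292, 120, 320, 141] [ 0.763 -0.147  0.03 ] [[0.746, -0.175, 0.008], [0.787, -0.121, 0.037]]
top swollen_1 0.74 [270, 96, 287, 121] [ 0.829 -0.075  0.03 ] [[0.806, -0.096, 0.01], [0.86, -0.057, 0.037]]
top swollen_1 0.59 [286, 182, 312, 202] [ 0.616 -0.118  0.033] [[0.598, -0.145, 0.016], [0.637, -0.094, 0.04]]
top dock 0.84 [277, 159, 316, 269] [ 0.546 -0.124  0.007] [[0.443, -0.159, 0.003], [0.677, -0.077, 0.016]]
top box 0.68 [204, 129, 285, 267] [0.584 0.008 0.041] [[0.457, -0.074, 0.002], [0.717, 0.073, 0.141]]
top cover 0.96 [2
[... 3056 characters left out ...]
4,
        1.04266470e+02, -3.24752665e+00]), 'qd': array([-0.05998649,  0.09226748, -0.00942985,  0.02519415,  0.00450539,
       -0.0031586 ]), 'joint_torque': array([ 3.28360238e-04, -4.46229851e+01, -4.06503046e+01,  6.97741192e-02,
        1.98629138e-02,  3.03422507e-05]), 'tcp_pos': array([0.14368343, 0.58256953, 0.22266615]), 'tcp_rot': array([[-9.70902212e-01,  2.39476292e-01,  1.59546002e-05],
       [ 2.39476292e-01,  9.70902210e-01,  5.78893721e-05],
       [-1.62722437e-06,  6.00256679e-05, -9.99999998e-01]]), 'wrist_force': array([-0.65230895, -0.54924511, -0.10681978]), 'moment': array([-0.00270152,  0.01351374, -0.00080083]), 'finger_force': 0.0, 'width': 0.08783504509826619}
```

```bash
python3 - <<'E'
import numpy as np,cv2
im=cv2.imread("pics/top0.png")[80:320,130:420]
cv2.imwrite("pics/topc.png",cv2.resize(im,None,fx=2.5,fy=2.5,interpolation=cv2.INTER_CUBIC))
# height/colour orthomap fits
for n in("top","side"):
    d=np.load(n+"0.npz");P=d["P"].reshape(-1,3);im=d["im"].reshape(-1,3).astype(int)
    m=(P[:,0]>.40)&(P[:,0]<.75)&(P[:,1]>-.2)&(P[:,1]<-.05)&(P[:,2]>.002)&(P[:,2]<.016)&(im.min(1)>150)
    q=P[m];r=cv2.minAreaRect(q[:,:2].astype(np.float32));print(n,"dock white",m.sum(),r)
    # tops of walls and cover
    m=(P[:,0]>.40)&(P[:,0]<.78)&(P[:,1]>-.1)&(P[:,1]<.15)&(P[:,2]>.1)
    q=P[m];print("cover top",m.sum(),np.percentile(q,[1,50,99],0).round(4).tolist())
    a=np.polyfit(q[:,0],q[:,1],1);print("slope",a)
    # packs per column top
    for x in (.47,.52,.57,.617,.667):
        m=(abs(P[:,0]-x)<.025)&(P[:,1]>-.17)&(P[:,1]<-.07)&(P[:,2]>.019)
        q=P[m];print(x,m.sum(),q.min(0).round(3),q.max(0).round(3),cv2.minAreaRect(q[:,:2].astype(np.float32)))
E
```

```text
top dock white 1206 ((0.5719963908195496, -0.10753391683101654), (0.10916420817375183, 0.2663181722164154), 87.384765625)
cover top 3032 [[0.4588, -0.0091, 0.1219], [0.5407, 0.0477, 0.1366], [0.7282, 0.0833, 0.8341]]
slope [ 0.12361506 -0.03063705]
0.47 407 [ 0.45  -0.125  0.02 ] [ 0.491 -0.07   0.03 ] ((0.4704728126525879, -0.09765888750553131), (0.05518987029790878, 0.03934502974152565), 83.32380676269531)
0.52 396 [ 0.499 -0.137  0.02 ] [ 0.541 -0.08   0.03 ] ((0.5202252864837646, -0.10762673616409302), (0.054852236062288284, 0.039129529148340225), 83.33828735351562)
0.57 396 [ 0.548 -0.14   0.019] [ 0.591 -0.083  0.029] ((0.5699644684791565, -0.11135295033454895), (0.054921869188547134, 0.03955114260315895), 83.27261352539062)
0.617 405 [ 0.597 -0.149  0.02 ] [ 0.641 -0.091  0.043] ((0.6190788149833679, -0.12030096352100372), (0.054940879344940186, 0.04163578152656555), 83.91612243652344)
0.667 388 [ 0.648 -0.151  0.019] [ 0.692 -0.095  0.043] ((0.6704594492912292, -0.1239195466041565), (0.05482516437768936, 0.04150085896253586), 82.70606231689453)
side dock white 314 ((0.5696293
[... 344 characters left out ...]
 0.03825201466679573), 86.82369995117188)
0.52 253 [ 0.497 -0.138  0.019] [ 0.541 -0.078  0.03 ] ((0.5194324254989624, -0.10768470168113708), (0.060187846422195435, 0.040925148874521255), 83.07233428955078)
0.57 236 [ 0.548 -0.141  0.019] [ 0.592 -0.08   0.031] ((0.5697095990180969, -0.11139905452728271), (0.060254573822021484, 0.04138100519776344), 83.95246124267578)
0.617 252 [ 0.597 -0.147  0.019] [ 0.642 -0.089  0.041] ((0.6163507103919983, -0.12040106952190399), (0.05977796018123627, 0.040217671543359756), 78.65306091308594)
0.667 237 [ 0.647 -0.15   0.019] [ 0.69  -0.092  0.042] ((0.6669428944587708, -0.12297683954238892), (0.057290542870759964, 0.03792630881071091), 80.40841674804688)
```

View pics/topc.png

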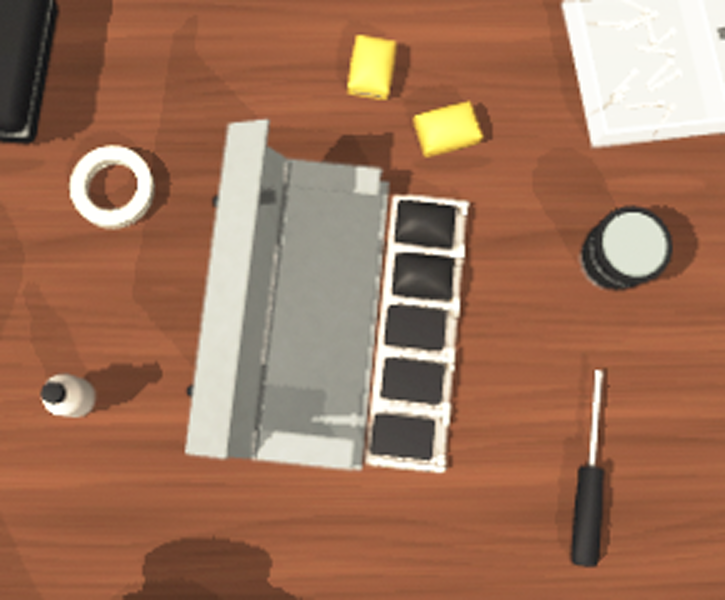

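View pics/side0.png

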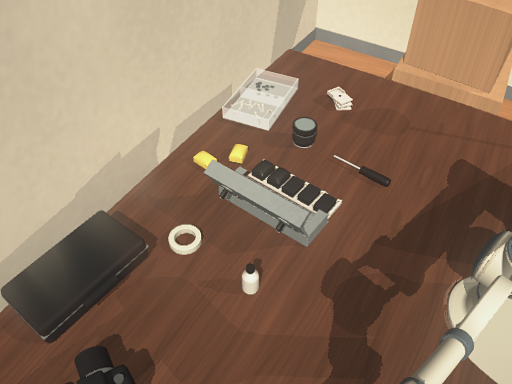

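The top view shows the two domed packs at crop (426,224) and (423,275), in the dock's two far bays. The yellow look-alikes are at (372,67) and (448,128). In both views the box is on the +y side with its cover open. Next I work out the dock and box frames.

```bash
python3 - <<'E'
import numpy as np
a=np.radians(-6.6);ex=np.array([np.cos(a),np.sin(a),0]);ey=np.array([-np.sin(a),np.cos(a),0])
for n in("top","side"):
    d=np.load(n+"0.npz");P=d["P"].reshape(-1,3);P=P[(P[:,2]<.2)&(P[:,2]>-.02)]
    s,t,z=P@ex,P@ey,P[:,2]
    print(n,"profile z vs t (s .5-.56 | .60-.65)")
    for t0 in np.arange(-.10,.19,.005):
        o=[]
        for lo,hi in((.5,.56),(.60,.65)):
            m=(s>lo)&(s<hi)&(abs(t-t0)<.0025)
            o.append(np.round(np.percentile(z[m],[5,50,95])*1000).astype(int).tolist() if m.sum()>3 else None)
        print(int(t0*1000),o)
    m=(t>.0)&(t<.12)&(z>.032)&(z<.05)
    print("wall s",np.percentile(s[m],[1,5,10,90,95,99]).round(4))
    m=(z>.1)&(t<.2)&(t>0)&(s>.3)&(s<.8); q=P[m]
    for lo,hi in((.45,.5),(.5,.55),(.55,.6),(.6,.65),(.65,.7)):
        k=(q@ex>lo)&(q@ex<hi); print(lo,np.percentile((q@ey)[k],[2,98]).round(4),np.percentile(q[k,2],98).round(4))
    print("edge s",np.percentile(q@ex,[.5,1,99,99.5]).round(4))
E
```

```text
top profile z vs t (s .5-.56 | .60-.65)
-100 [[-1, 1, 3], [-1, 1, 3]]
-95 [[-1, 2, 4], [-1, 1, 3]]
-90 [[-1, 2, 4], [-2, 1, 3]]
-84 [[0, 2, 13], [0, 3, 14]]
-79 [[3, 11, 15], [4, 8, 15]]
-74 [[4, 13, 27], [5, 26, 30]]
-69 [[4, 25, 27], [12, 31, 36]]
-64 [[7, 25, 28], [8, 33, 39]]
-59 [[5, 26, 28], [8, 35, 39]]
-54 [[4, 25, 27], [11, 35, 41]]
-49 [[5, 24, 28], [12, 35, 40]]
-44 [[5, 25, 28], [11, 36, 40]]
-39 [[5, 25, 28], [9, 35, 40]]
-34 [[4, 25, 28], [13, 34, 39]]
-29 [[5, 25, 28], [12, 33, 37]]
-24 [[4, 25, 28], [6, 29, 33]]
-19 [[3, 7, 27], [3, 6, 28]]
-14 [[0, 5, 7], [-1, 4, 7]]
-9 [[0, 2, 5], [-1, 3, 6]]
-4 [[2, 4, 6], [2, 4, 6]]
0 [[2, 4, 6], [2, 4, 7]]
5 [[2, 4, 6], [2, 4, 7]]
10 [[2, 4, 6], [2, 5, 7]]
15 [[2, 5, 7], [1, 4, 7]]
20 [[2, 4, 6], [2, 4, 7]]
25 [[2, 4, 7], [2, 4, 6]]
30 [[2, 4, 6], [2, 4, 6]]
35 [[2, 4, 6], [3, 4, 7]]
40 [[2, 4, 6], [2, 4, 6]]
45 [[2, 4, 6], [2, 4, 7]]
50 [[2, 4, 7], [2, 4, 6]]
55 [[2, 4, 6], [2, 4, 6]]
60 [[2, 4, 7], [2, 4, 6]]
65 [[2, 4, 6], [1, 4, 6]]
70 [[2, 4, 7], [2, 4, 6]]
75 [[2, 4, 6], [2, 4, 6]]
80 [[2, 4, 6], [2, 4, 6]]
85 [[3, 4, 7], [
[... 2023 characters left out ...]
[-2, 128, 135], [-2, 129, 135]]
125 [[-2, 126, 132], [-3, 125, 131]]
130 [[-2, 124, 129], [-2, 123, 129]]
135 [[-2, 120, 126], [-3, 120, 126]]
140 [[-2, 1, 124], [-3, 2, 123]]
145 [[-3, -1, 2], [-5, -1, 2]]
150 [[-3, -1, 2], [-3, 0, 3]]
155 [[-2, -1, 3], [-3, -1, 1]]
160 [[-3, 0, 2], [-4, -1, 2]]
165 [[-4, 0, 3], [-3, 0, 3]]
170 [[-3, -1, 2], [-3, 0, 2]]
175 [[-3, 0, 1], [-3, -1, 2]]
180 [[-3, -1, 2], [-3, 0, 2]]
185 [[-3, 0, 2], [-3, 0, 2]]
190 [[-4, 0, 2], [-4, 0, 2]]
wall s [0.0569 0.0634 0.4421 1.484  1.4878 1.4926]
0.45 [0.1057 0.1394] 0.1402
0.5 [0.1056 0.1392] 0.1411
0.55 [0.1057 0.1392] 0.1409
0.6 [0.1056 0.1389] 0.1407
0.65 [0.1055 0.1391] 0.1407
edge s [0.4431 0.4444 0.7195 0.7212]
```

>>> drive_tool:
  steps:
    - [[0.615,-0.96,0],[0,0,-0.46]]
    - [[0.615,-0.96,0],[0,0,-0.46]]
    - [[0.615,-0.96,0],[0,0,-0.46]]
    - [[0.615,-0.96,0],[0,0,-0.46]]
    - [[0.615,-0.96,0],[0,0,-0.46]]
    - [[0.615,-0.96,0],[0,0,-0.46]]
  gripper: 0.57

```text
t: 1.6
tcp_pos: [0.2684, 0.3874, 0.2231]
tcp_rot: [[-0.822, 0.569, 0.002], [0.569, 0.822, -0.0], [-0.002, 0.001, -1.0]]
wrist_force: [-0.8, 1.1, -0.4]
width: 0.0511
finger_force: 0.0
```

>>> drive_tool:
  steps:
    - [[0.615,-0.96,0],[0,0,-0.46]]
    - [[0.615,-0.96,0],[0,0,-0.46]]
    - [[0.615,-0.96,0],[0,0,-0.46]]
    - [[0.615,-0.96,0],[0,0,-0.46]]
    - [[0.615,-0.96,0],[0,0,-0.46]]
    - [[0.615,-0.96,0],[0,0,-0.46]]

```text
t: 2.1
tcp_pos: [0.3913, 0.195, 0.2229]
tcp_rot: [[-0.567, 0.824, 0.001], [0.824, 0.567, -0.001], [-0.002, 0.001, -1.0]]
wrist_force: [-0.1, 0.2, 0.4]
width: 0.0377
finger_force: 0.0
```

>>> drive_tool:
  steps:
    - [[0.615,-0.96,0],[0,0,-0.46]]
    - [[0.615,-0.96,0],[0,0,-0.46]]
    - [[0.615,-0.96,0],[0,0,-0.46]]
    - [[0.615,-0.96,0],[0,0,-0.46]]
    - [[0.615,-0.96,0],[0,0,-0.46]]
    - [[0.615,-0.96,0],[0,0,-0.46]]

```text
t: 2.6
tcp_pos: [0.5141, 0.0026, 0.2221]
tcp_rot: [[-0.239, 0.971, -0.0], [0.971, 0.239, -0.001], [-0.001, -0.0, -1.0]]
wrist_force: [0.6, -0.4, 0.3]
width: 0.0379
finger_force: 0.0
```

>>> drive_tool:
  steps:
    - [[0.615,-0.96,0],[0,0,-0.46]]
    - [[0.615,-0.96,0],[0,0,-0.46]]
    - [[0.615,-0.96,0],[0,0,-0.46]]
    - [[0.615,-0.96,0],[0,0,-0.46]]
    - [[0.615,-0.96,0],[0,0,-0.46]]
    - [[0.615,-0.96,0],[0,0,-0.46]]
    - [[0.615,-0.96,0],[0,0,-0.46]]

```text
t: 3.18
tcp_pos: [0.6364, -0.1895, 0.2202]
tcp_rot: [[0.12, 0.993, -0.003], [0.993, -0.12, -0.0], [-0.0, -0.003, -1.0]]
wrist_force: [1.1, -0.6, 0.6]
width: 0.0379
finger_force: 0.0
```

```bash
python3 - <<'E'
from h import *
o=robot.get_obs();print({k:np.round(o[k],3).tolist() for k in("t","qpos","tcp_pos","tcp_rot","width","wrist_force")})
c=shot("wrist");cv2.imwrite("pics/w1.png",c["image"])
P=pts(c);np.savez("w1.npz",P=P)
a=np.radians(-6.6);ex=np.array([np.cos(a),np.sin(a),0]);ey=np.array([-np.sin(a),np.cos(a),0])
for l in("swollen_1","sound_1"):
  for d in robot.outline_of(l,c):
    m=d["pixels"]&(c["z_map"]>0)
    q=P[m];print(l,d["confidence"],np.percentile(np.c_[q@ex,q@ey,q[:,2]],[2,50,98],0).round(4).tolist())
E
```

```text
{'t': 3.183, 'qpos': [-19.484, 15.519, 59.244, -0.06, 105.373, -12.602], 'tcp_pos': [0.636, -0.189, 0.22], 'tcp_rot': [[0.12, 0.993, -0.003], [0.993, -0.12, -0.0], [-0.0, -0.003, -1.0]], 'width': 0.038, 'wrist_force': [1.119, -0.606, 0.637]}
swollen_1 0.94 [[0.7561, -0.0907, 0.0027], [0.7767, -0.0608, 0.0283], [0.8042, -0.0336, 0.0351]]
swollen_1 0.91 [[0.8101, -0.0017, 0.0003], [0.8308, 0.0172, 0.0278], [0.8645, 0.0391, 0.0348]]
swollen_1 0.72 [[0.6105, -0.0754, 0.0235], [0.6308, -0.0479, 0.0334], [0.6496, -0.0222, 0.0391]]
swollen_1 0.67 [[0.6615, -0.0739, 0.0231], [0.6803, -0.0461, 0.0331], [0.701, -0.0204, 0.039]]
swollen_1 0.21 [[0.4488, -0.0075, 0.0016], [0.5771, 0.0276, 0.0034], [0.7182, 0.0615, 0.0431]]
sound_1 0.82 [[0.5122, -0.0748, 0.0079], [0.5333, -0.0472, 0.0251], [0.5499, -0.0206, 0.0269]]
sound_1 0.79 [[0.563, -0.0721, 0.0048], [0.5826, -0.0449, 0.0251], [0.5994, -0.0195, 0.0269]]
sound_1 0.68 [[0.4604, -0.0701, 0.0076], [0.4827, -0.0424, 0.025], [0.4981, -0.0158, 0.0268]]
```

View pics/w1.png

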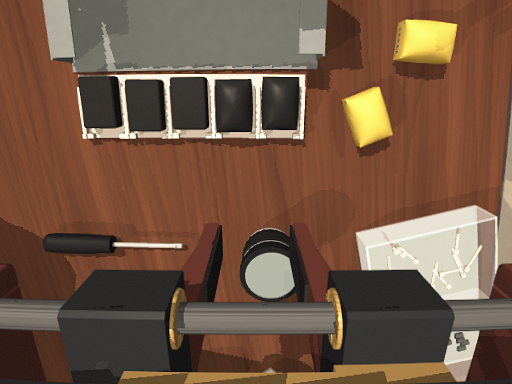

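The wrist view agrees: the domed packs are at (233,105) and (281,104), with the fingers clear behind the dock. Descending now.

>>> drive_tool:
  steps:
    - [[0.003,0,-1],[0,0,0]]
    - [[0.003,0,-1],[0,0,0]]
    - [[0.003,0,-1],[0,0,0]]
    - [[0.003,0,-1],[0,0,0]]
    - [[0.003,0,-1],[0,0,0]]
    - [[0.003,0,-1],[0,0,0]]
    - [[0.003,0,-1],[0,0,0]]
    - [[0.003,0,-1],[0,0,0]]

```text
t: 4.0
tcp_pos: [0.6376, -0.1849, 0.0263]
tcp_rot: [[0.115, 0.993, 0.004], [0.993, -0.115, -0.001], [-0.001, 0.004, -1.0]]
wrist_force: [0.2, 0.1, 0.7]
width: 0.0379
finger_force: 0.0
```

>>> drive_tool:
  steps:
    - [[0,0,-0.035],[0,0,0]]
    - [[0,0,-0.035],[0,0,0]]
    - [[0,0,-0.035],[0,0,0]]

```text
t: 4.25
tcp_pos: [0.6371, -0.1856, 0.0175]
tcp_rot: [[0.116, 0.993, 0.002], [0.993, -0.116, -0.001], [-0.001, 0.003, -1.0]]
wrist_force: [-0.1, 0.6, -0.4]
width: 0.0377
finger_force: 0.0
```

>>> drive_tool:
  steps:
    - [[0.005,0.04,-0.003],[0,0,0]]
    - [[0.009,0.08,-0.003],[0,0,0]]
    - [[0.014,0.12,-0.003],[0,0,0]]
    - [[0.019,0.16,-0.003],[0,0,0]]
    - [[0.023,0.2,-0.003],[0,0,0]]
    - [[0.028,0.24,-0.003],[0,0,0]]
    - [[0.032,0.28,-0.003],[0,0,0]]
    - [[0.037,0.32,-0.003],[0,0,0]]
    - [[0.042,0.36,-0.003],[0,0,0]]
    - [[0.046,0.4,-0.003],[0,0,0]]
    - [[0.051,0.44,-0.003],[0,0,0]]
    - [[0.056,0.48,-0.003],[0,0,0]]
    - [[0.059,0.51,-0.003],[0,0,0]]
    - [[0.06,0.52,-0.003],[0,0,0]]
    - [[0.06,0.52,-0.003],[0,0,0]]

```text
t: 5.5
tcp_pos: [0.6483, -0.0805, 0.0149]
tcp_rot: [[0.115, 0.993, -0.0], [0.993, -0.115, 0.0], [0.0, -0.0, -1.0]]
wrist_force: [-0.2, 0.6, -1.2]
width: 0.0377
finger_force: 0.0
```

```bash
cat > look.py <<'E'
from h import *
import sys
a=np.radians(-6.6);ex=np.array([np.cos(a),np.sin(a),0]);ey=np.array([-np.sin(a),np.cos(a),0])
for n in sys.argv[2:]:
  c=shot(n);cv2.imwrite(f"pics/{n}_{sys.argv[1]}.png",c["image"]);P=pts(c)
  np.savez(f"{n}_{sys.argv[1]}.npz",P=P)
  for l in("swollen_1","sound_1"):
   for d in robot.outline_of(l,c):
    m=d["pixels"]&(c["z_map"]>0)
    q=P[m]
    if m.sum()>20: print(n,l,round(d["confidence"],2),np.percentile(np.c_[q@ex,q@ey,q[:,2]],[2,50,98],0).round(4).tolist())
o=robot.get_obs();p=o["tcp_pos"];print(o["t"],p,"s,t",p@ex,p@ey,o["wrist_force"])
E
python3 look.py a top wrist side
python3 - <<'E'
import cv2
im=cv2.imread("pics/top_a.png")[100:280,190:330]
cv2.imwrite("pics/a.png",cv2.resize(im,None,fx=3.3,fy=3.3,interpolation=cv2.INTER_CUBIC))
E
```

```text
top swollen_1 0.53 [[0.4501, 0.0028, 0.0024], [0.5764, 0.1061, 0.0749], [0.7164, 0.1383, 0.1421]]
top swollen_1 0.51 [[0.6228, 0.0235, 0.0179], [0.6723, 0.0305, 0.0365], [0.6966, 0.0372, 0.2699]]
top sound_1 0.73 [[0.5298, -0.0716, 0.0237], [0.5386, -0.0467, 0.026], [0.5476, -0.0212, 0.0284]]
top sound_1 0.7 [[0.5592, -0.0715, 0.0062], [0.5712, -0.0515, 0.0257], [0.5963, -0.019, 0.0296]]
wrist swollen_1 0.67 [[0.7638, -0.0849, 0.0031], [0.7764, -0.0376, 0.0227], [0.7897, -0.0293, 0.0348]]
wrist swollen_1 0.64 [[0.6111, 0.0095, 0.0193], [0.6319, 0.0397, 0.0327], [0.6498, 0.0629, 0.0381]]
wrist swollen_1 0.61 [[0.5123, -0.0058, 0.0021], [0.6211, 0.0735, 0.0043], [0.7213, 0.1022, 0.0627]]
wrist swollen_1 0.56 [[0.6634, 0.01, 0.0199], [0.6808, 0.0388, 0.0328], [0.7003, 0.0626, 0.0381]]
wrist sound_1 0.82 [[0.563, -0.0238, 0.0061], [0.5822, -0.0179, 0.018], [0.6002, -0.017, 0.0254]]
wrist sound_1 0.73 [[0.516, -0.073, 0.0073], [0.5339, -0.0262, 0.0246], [0.5503, -0.0188, 0.0265]]
wrist sound_1 0.72 [[0.6111, 0.0095, 0.0192], [0.6319, 0.0397, 0.0326], [0.6498, 0.0629, 0.0381]]
wrist sound_
[... 209 characters left out ...]
.7546, -0.0454, 0.0018], [0.7704, -0.0374, 0.0148], [0.788, -0.0281, 0.0281]]
side swollen_1 0.39 [[0.3791, -0.2346, -0.0003], [0.4169, -0.2145, 0.0199], [0.5456, -0.2065, 0.0278]]
side sound_1 0.81 [[0.5589, -0.071, 0.0057], [0.5753, -0.0387, 0.0231], [0.5967, -0.017, 0.0273]]
side sound_1 0.67 [[0.5092, -0.0713, 0.0085], [0.5264, -0.0393, 0.0236], [0.5469, -0.018, 0.0279]]
side sound_1 0.66 [[0.4574, -0.0716, 0.0063], [0.4748, -0.04, 0.0238], [0.4924, -0.0145, 0.0277]]
side sound_1 0.6 [[0.4503, -0.0834, -0.0006], [0.6073, -0.033, 0.0041], [0.6885, -0.0112, 0.0274]]
5.95 [ 0.64827995 -0.08168072  0.01508157] s,t 0.6533717946730335 -0.006627957199304331 [-1.02350016 -0.22322616 -1.19406229]
```

View pics/wrist_a.png

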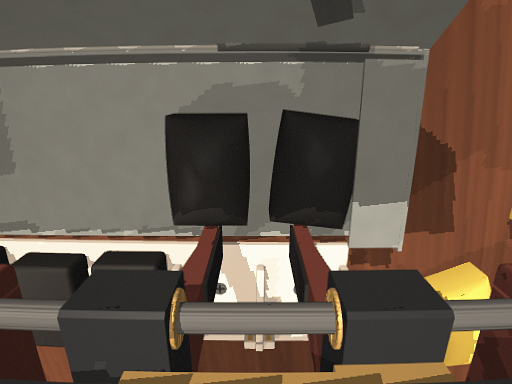

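Both packs are on the box floor at (207,170) and (315,170), the right one yawed slightly. They need about 12 mm more.

>>> drive_tool:
  steps:
    - [[0.002,0.02,0],[0,0,0]]
    - [[0.005,0.04,0],[0,0,0]]
    - [[0.007,0.06,0],[0,0,0]]
    - [[0.007,0.06,0],[0,0,0]]
    - [[0.007,0.06,0],[0,0,0]]

```text
t: 6.37
tcp_pos: [0.6498, -0.0688, 0.0151]
tcp_rot: [[0.115, 0.993, 0.0], [0.993, -0.115, 0.0], [0.0, 0.0, -1.0]]
wrist_force: [0.1, 0.6, 0.3]
width: 0.0379
finger_force: 0.0
```

```bash
python3 look.py b wrist; python3 - <<'E'
import numpy as np
a=np.radians(-6.6);ex=np.array([np.cos(a),np.sin(a),0]);ey=np.array([-np.sin(a),np.cos(a),0])
P=np.load("wrist_b.npz")["P"].reshape(-1,3);s,t,z=P@ex,P@ey,P[:,2]
for lo in np.arange(.6,.725,.005):
    m=(s>lo)&(s<lo+.005)&(t>.0)&(t<.086)&(z>.015)&(z<.05)
    if m.sum()>5: print(round(lo,3),m.sum(),np.percentile(t[m],[1,99]).round(4))
for lo in (.47,.5,.53,.56):
    m=(s>lo)&(s<lo+.03)&(t>.05)&(t<.12)&(z>.02)&(z<.045); print("backwall",m.sum(),np.percentile(t[m],[2,50]).round(4) if m.any() else 0)
m=(s>.5)&(s<.6)&(t>-.03)&(t<.02)
for t0 in np.arange(-.02,.005,.002):
    k=m&(abs(t-t0)<.001);print(round(t0,3),k.sum(),np.median(z[k]).round(4))
E
```

```text
wrist swollen_1 0.85 [[0.6114, 0.0219, 0.0219], [0.6319, 0.0518, 0.0328], [0.6497, 0.0746, 0.0381]]
wrist swollen_1 0.7 [[0.8092, 0.0, -0.0002], [0.8104, 0.0055, 0.0039], [0.8128, 0.0141, 0.0082]]
wrist swollen_1 0.59 [[0.7073, -0.0802, 0.0024], [0.7773, -0.05, 0.0314], [0.79, 0.0315, 0.1085]]
wrist sound_1 0.9 [[0.5156, -0.0733, 0.0066], [0.5305, -0.022, 0.0246], [0.5498, -0.0186, 0.0266]]
6.5167 [ 0.6496764  -0.06927815  0.01501654] s,t 0.6533334795060924 0.00585292490972277 [-0.58007008  0.71295459  1.25803337]
0.605 61 [0.0224 0.0646]
0.61 665 [0.0192 0.0746]
0.615 1003 [0.0207 0.0749]
0.62 1114 [0.0215 0.0749]
0.625 1374 [0.0168 0.0748]
0.63 1515 [0.0136 0.0748]
0.635 1465 [0.0008 0.0748]
0.64 1232 [0.0208 0.0748]
0.645 1185 [0.0198 0.0748]
0.65 129 [0.027  0.0657]
0.66 349 [0.0212 0.0513]
0.665 1093 [0.022  0.0748]
0.67 1670 [0.0013 0.0763]
0.675 1528 [0.0167 0.0757]
0.68 1330 [0.0169 0.075 ]
0.685 1166 [0.0199 0.0744]
0.69 1076 [0.0186 0.0735]
0.695 1923 [0.0055 0.0845]
0.7 2144 [0.0049 0.0853]
0.705 1937 [0.0046 0.0854]
0.71 1930 [0.0046 0.0855]
0.715 1916 [0.0043 0.0855]
0.72 1542 [0.0045 0.0852]
backwall 0 0
backwall 0 0
backwall 341 [0.0886 0.09  ]
backwall 725 [0.0886 0.0903]
-0.02 1222 0.0147
-0.018 585 0.0046
-0.016 427 0.0043
-0.014 919 0.0027
-0.012 404 0.0004
-0.01 100 0.0024
-0.008 433 0.0033
-0.006 482 0.0034
-0.004 493 0.0035
-0.002 531 0.0035
-0.0 543 0.0035
0.002 589 0.0035
0.004 620 0.0036
```

The packs sit centred on the box floor (box y ≈ 0). Backing off, rising, and going behind the cover.

>>> drive_tool:
  steps:
    - [[-0.005,-0.04,0],[0,0,0]]
    - [[-0.009,-0.075,0],[0,0,0]]
    - [[-0.009,-0.075,0.2],[0,0,0]]
    - [[-0.009,-0.075,0.4],[0,0,0]]
    - [[-0.009,-0.075,0.6],[0,0,0]]
    - [[-0.009,-0.075,0.8],[0,0,0]]
    - [[-0.009,-0.075,1],[0,0,0]]
    - [[-0.009,-0.075,1],[0,0,0]]
  gripper: 1
  squeeze: 10

```text
t: 7.18
tcp_pos: [0.6501, -0.0859, 0.2266]
tcp_rot: [[0.117, 0.993, 0.015], [0.993, -0.117, -0.003], [-0.001, 0.016, -1.0]]
wrist_force: [0.0, -0.0, 1.2]
width: 0.0006
finger_force: 0.0
```

>>> drive_tool:
  steps:
    - [[-0.244,0.955,0],[0,0,0]]
    - [[-0.244,0.955,0],[0,0,0]]
    - [[-0.244,0.955,0],[0,0,0]]
    - [[-0.244,0.955,0],[0,0,0]]
    - [[-0.244,0.955,0],[0,0,0]]
    - [[-0.244,0.955,0],[0,0,0]]
    - [[-0.244,0.955,0],[0,0,0]]

```text
t: 7.77
tcp_pos: [0.5988, 0.1074, 0.2151]
tcp_rot: [[0.113, 0.994, 0.0], [0.994, -0.113, -0.0], [-0.0, 0.001, -1.0]]
wrist_force: [-1.1, 0.6, 0.7]
width: 0.0006
finger_force: 0.0
```

>>> drive_tool:
  steps:
    - [[0,0,-0.2],[0,0,0]]
    - [[0,0,-0.4],[0,0,0]]
    - [[0,0,-0.575],[0,0,0]]
    - [[0,0,-0.575],[0,0,0]]
    - [[0,0,-0.575],[0,0,0]]

```text
t: 8.18
tcp_pos: [0.598, 0.1047, 0.0978]
tcp_rot: [[0.118, 0.993, -0.005], [0.993, -0.118, -0.001], [-0.002, -0.005, -1.0]]
wrist_force: [0.6, 0.4, 0.5]
width: 0.0005
finger_force: 0.0
```

```bash
python3 look.py c wrist top side
```

```text
top swollen_1 0.91 [[0.6082, 0.0196, 0.0102], [0.6247, 0.0471, 0.0323], [0.6469, 0.0736, 0.04]]
top swollen_1 0.77 [[0.8103, 0.0018, 0.002], [0.8332, 0.0212, 0.0294], [0.8667, 0.0401, 0.0371]]
top swollen_1 0.7 [[0.6614, 0.0174, 0.006], [0.6783, 0.0446, 0.0326], [0.6994, 0.0737, 0.0398]]
top swollen_1 0.7 [[0.5597, -0.071, 0.0054], [0.5779, -0.0439, 0.0257], [0.5976, -0.0179, 0.0287]]
top swollen_1 0.65 [[0.7557, -0.0906, 0.0005], [0.7758, -0.0582, 0.0285], [0.8052, -0.0295, 0.0363]]
top sound_1 0.82 [[0.5104, -0.0718, 0.0049], [0.5291, -0.0442, 0.0258], [0.5476, -0.0195, 0.0287]]
top sound_1 0.81 [[0.5596, -0.0757, 0.006], [0.5779, -0.045, 0.0257], [0.5972, -0.0184, 0.0287]]
top sound_1 0.77 [[0.4601, -0.0683, 0.0233], [0.4783, -0.0435, 0.0261], [0.4956, -0.0178, 0.0289]]
side swollen_1 0.44 [[0.6716, 0.0102, 0.0087], [0.8469, 0.0306, 0.0297], [0.8652, 0.1858, 0.2265]]
side sound_1 0.84 [[0.5084, -0.0789, 0.002], [0.5246, -0.0418, 0.0229], [0.548, -0.0184, 0.0273]]
side sound_1 0.7 [[0.5571, -0.0727, 0.0024], [0.5747, -0.0369, 0.0232], [0.5968, -0.0165, 0.0275]]
8.6333 [0.59963197 0.10664226 0.10134892] s,t 0.5834009098161677 0.17485551069834168 [-0.291135    1.00356355 -0.4643884 ]
```

View pics/side_c.png

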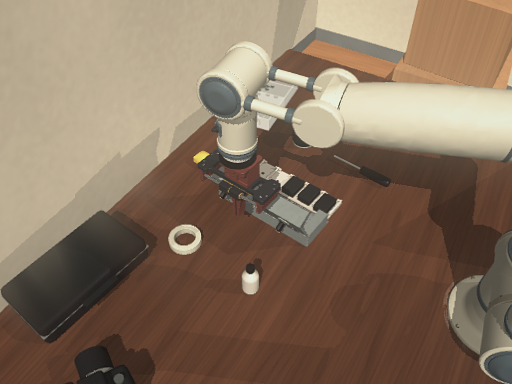

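The fingers are behind the cover and clear of the bottle and tape. Swinging the cover shut along its arc.

>>> drive_tool:
  steps:
    - [[-0.008,-0.068,0],[0,0,0]]
    - [[-0.016,-0.136,0],[0,0,0]]
    - [[-0.024,-0.204,0],[0,0,0]]
    - [[-0.032,-0.273,0],[0,0,0]]
    - [[-0.039,-0.34,0],[0,0,0]]
    - [[-0.045,-0.391,0],[0,0,0]]
    - [[-0.051,-0.443,0],[0,0,0]]
    - [[-0.057,-0.494,-0.024],[0,0,0]]
    - [[-0.063,-0.542,-0.05],[0,0,0]]
    - [[-0.067,-0.581,-0.084],[0,0,0]]
    - [[-0.072,-0.619,-0.126],[0,0,0]]
    - [[-0.074,-0.64,-0.163],[0,0,0]]
    - [[-0.076,-0.658,-0.199],[0,0,0]]
    - [[-0.077,-0.666,-0.23],[0,0,0]]
    - [[-0.077,-0.666,-0.23],[0,0,0]]

```text
t: 9.88
tcp_pos: [0.5825, -0.0272, 0.0517]
tcp_rot: [[0.116, 0.993, -0.003], [0.993, -0.116, -0.001], [-0.001, -0.003, -1.0]]
wrist_force: [0.2, -0.2, -0.7]
width: 0.0006
finger_force: 0.0
```

>>> drive_tool:
  steps:
    - [[0,0,-0.025],[0,0,0]]
    - [[0,0,-0.051],[0,0,0]]
    - [[0,0,-0.056],[0,0,0]]
    - [[0,0,-0.056],[0,0,0]]

```text
t: 10.22
tcp_pos: [0.5841, -0.0269, 0.0453]
tcp_rot: [[0.116, 0.993, 0.002], [0.993, -0.116, -0.001], [-0.001, 0.002, -1.0]]
wrist_force: [-5.0, -0.7, 10.6]
width: 0.0006
finger_force: 5.5
```

>>> drive_tool:
  steps:
    - [[0,0,-0.01],[0,0,0]]
    - [[0,0,-0.01],[0,0,0]]
    - [[0,0,-0.01],[0,0,0]]

```text
t: 10.47
tcp_pos: [0.5842, -0.0269, 0.0452]
tcp_rot: [[0.116, 0.993, 0.002], [0.993, -0.116, -0.001], [-0.001, 0.003, -1.0]]
wrist_force: [-10.9, -0.9, 19.1]
width: 0.0007
finger_force: 9.7
```

>>> drive_tool:
  steps:
    - [[0,0,0.2],[0,0,0]]
    - [[0,0,0.4],[0,0,0]]
    - [[0,0,0.6],[0,0,0]]
    - [[-0.06,-0.5,0.8],[0,0,0]]
    - [[-0.06,-0.5,0.9],[0,0,0]]
    - [[-0.06,-0.5,0.9],[0,0,0]]
    - [[-0.06,-0.5,0.9],[0,0,0]]
    - [[-0.06,-0.5,0.9],[0,0,0]]

```text
t: 11.13
tcp_pos: [0.5722, -0.1277, 0.2222]
tcp_rot: [[0.118, 0.993, 0.003], [0.993, -0.118, -0.001], [-0.0, 0.003, -1.0]]
wrist_force: [0.2, -0.0, 0.2]
width: 0.0007
finger_force: 0.0
```

```bash
cat > kn.py <<'E'
from h import *
import sys
a=np.radians(-6.6);ex=np.array([np.cos(a),np.sin(a),0]);ey=np.array([-np.sin(a),np.cos(a),0])
for n in sys.argv[2:]:
  c=shot(n);cv2.imwrite(f"pics/{n}_{sys.argv[1]}.png",c["image"]);P=pts(c).reshape(-1,3)
  s,t,z=P@ex,P@ey,P[:,2]
  for s0 in(.498,.668):
    m=(abs(s-s0)<.035)&(abs(t-.042)<.035)&(z>.060)&(z<.078)
    if m.sum()<15: print(n,s0,"few",m.sum());continue
    q=np.c_[s,t][m].astype(np.float32);q=q[np.linalg.norm(q-np.median(q,0),axis=1)<.025]
    r=cv2.minAreaRect(q);u=np.linalg.svd(q-q.mean(0),full_matrices=False)[2][0]
    w=P[m][:,:2].mean(0)
    print(n,s0,len(q),"rect",np.round(r,4) if 0 else r,"axis vs box x",np.degrees(np.arctan2(u[1],u[0]))%180,"z",np.percentile(z[m],90),"world",w)
  m=(s>.53)&(s<.63)&(t>.0)&(t<.085)&(z>.02)&(z<.09)
  if m.sum()>50: print("cover plane z=a+b t",np.polyfit(t[m],z[m],1),np.percentile(t[m],[1,99]))
o=robot.get_obs();print(o["t"],o["tcp_pos"],o["wrist_force"])
E
python3 kn.py d wrist top
```

```text
wrist 0.498 555 rect ((0.4990588128566742, 0.0407523587346077), (0.03771862015128136, 0.011278717778623104), 78.5182113647461) axis vs box x 78.56111 z 0.07303957601743605 world [ 0.50173268 -0.01673575]
wrist 0.668 535 rect ((0.6688763499259949, 0.04041353613138199), (0.03802467882633209, 0.010933861136436462), 68.3487548828125) axis vs box x 67.86058 z 0.0729331642268715 world [ 0.6678138  -0.03636432]
cover plane z=a+b t [-0.00048121  0.04519319] [0.00099837 0.08442036]
top 0.498 86 rect ((0.49774107336997986, 0.04036783054471016), (0.03753197565674782, 0.010057703591883183), 77.45220947265625) axis vs box x 77.48527 z 0.07483423709879533 world [ 0.49872763 -0.01709026]
top 0.668 91 rect ((0.6677162647247314, 0.04068715125322342), (0.0375514030456543, 0.009981995448470116), 70.00564575195312) axis vs box x 68.73331 z 0.07472340781577957 world [ 0.66675861 -0.03606929]
cover plane z=a+b t [-0.00130933  0.04626469] [0.00088165 0.08419294]
11.2333 [ 0.57159488 -0.12579239  0.21952282] [-0.57502463 -0.16829458 -0.53322671]
```

View pics/wrist_d.png

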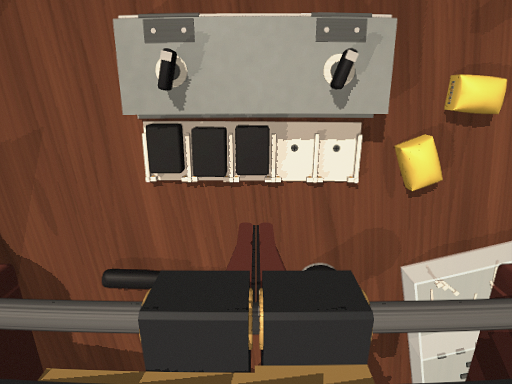

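The cover lies flat and shut. Knob 1's bar is at (168,70), 78° from box x, and knob 2's at (344,70), 68.5°. Doing knob 2 first.

>>> drive_tool:
  steps:
    - [[0.485,0.447,0],[0,0,-0.16]]
    - [[0.485,0.447,0],[0,0,-0.32]]
    - [[0.485,0.447,0],[0,0,-0.478]]
    - [[0.485,0.447,0],[0,0,-0.478]]
    - [[0.485,0.447,-0.2],[0,0,-0.478]]
    - [[0.485,0.447,-0.4],[0,0,-0.478]]
    - [[0.485,0.447,-0.6],[0,0,-0.478]]
    - [[0.485,0.447,-0.6],[0,0,-0.478]]
    - [[0.485,0.447,-0.6],[0,0,-0.478]]
  gripper: 0.55

```text
t: 11.98
tcp_pos: [0.6661, -0.0359, 0.0966]
tcp_rot: [[0.47, 0.882, -0.009], [0.883, -0.47, 0.001], [-0.003, -0.008, -1.0]]
wrist_force: [-0.6, 0.4, 1.2]
width: 0.0393
finger_force: 0.0
```

>>> drive_tool:
  steps:
    - [[0.002,0,-0.12],[0,0,0]]
    - [[0.002,0,-0.24],[0,0,0]]
    - [[0.002,0,-0.24],[0,0,0]]
    - [[0.002,0,-0.24],[0,0,0]]
    - [[0.002,0,-0.24],[0,0,0]]

```text
t: 12.4
tcp_pos: [0.6706, -0.0372, 0.0566]
tcp_rot: [[0.472, 0.882, 0.004], [0.882, -0.472, -0.0], [0.002, 0.004, -1.0]]
wrist_force: [0.2, -0.5, 0.4]
width: 0.0394
finger_force: 0.0
```

>>> drive_tool:
  steps:
    - [[0,0,0],[0,0,0]]
    - [[0,0,0],[0,0,0]]
    - [[0,0,0],[0,0,0]]
    - [[0,0,0],[0,0,0]]
    - [[0,0,0],[0,0,0]]
  gripper: 1
  squeeze: 12

```text
t: 12.82
tcp_pos: [0.6684, -0.0367, 0.0534]
tcp_rot: [[0.472, 0.882, -0.002], [0.882, -0.472, 0.001], [0.0, -0.002, -1.0]]
wrist_force: [-12.8, 5.4, 10.0]
width: 0.0096
finger_force: 11.2
```

>>> drive_tool:
  steps:
    - [[0,0,0],[0,0,-0.13]]
    - [[0,0,0],[0,0,-0.26]]
    - [[0,0,0],[0,0,-0.39]]
    - [[0,0,0],[0,0,-0.52]]
    - [[0,0,0],[0,0,-0.65]]
    - [[0,0,0],[0,0,-0.78]]

```text
t: 13.32
tcp_pos: [0.668, -0.0364, 0.0534]
tcp_rot: [[0.895, 0.446, -0.002], [0.446, -0.895, 0.001], [-0.001, -0.002, -1.0]]
wrist_force: [-5.4, 2.3, 4.8]
width: 0.0097
finger_force: 12.0
```

>>> drive_tool:
  steps:
    - [[0,0,0],[0,0,-0.13]]
    - [[0,0,0],[0,0,-0.26]]
    - [[0,0,0],[0,0,-0.39]]
    - [[0,0,0],[0,0,-0.52]]
    - [[0,0,0],[0,0,-0.65]]
    - [[0,0,0],[0,0,-0.75]]
    - [[0,0,0],[0,0,-0.79]]
    - [[0,0,0],[0,0,-0.79]]
    - [[0,0,0],[0,0,-0.79]]

```text
t: 14.07
tcp_pos: [0.668, -0.0359, 0.0534]
tcp_rot: [[0.988, -0.152, -0.002], [-0.152, -0.988, 0.002], [-0.003, -0.002, -1.0]]
wrist_force: [-5.9, 3.0, 4.3]
width: 0.0105
finger_force: 12.2
```

>>> drive_tool:
  steps:
    - [[0,0,0],[0,0,0]]
    - [[0,0,0],[0,0,0]]
    - [[0,0,0],[0,0,0]]
    - [[0,0,0],[0,0,0]]
  gripper: 0.68

```text
t: 14.4
tcp_pos: [0.6691, -0.0375, 0.0527]
tcp_rot: [[0.988, -0.153, -0.0], [-0.153, -0.988, -0.0], [0.0, 0.0, -1.0]]
wrist_force: [-0.1, 1.1, -0.4]
width: 0.0277
finger_force: 0.0
```

>>> drive_tool:
  steps:
    - [[0,0,0.15],[0,0,0]]
    - [[0,0,0.3],[0,0,0.1]]
    - [[-0.2,0.025,0.3],[0,0,0.25]]
    - [[-0.42,0.05,0.3],[0,0,0.4]]
    - [[-0.42,0.05,0.3],[0,0,0.55]]
    - [[-0.42,0.05,0.3],[0,0,0.7]]
    - [[-0.42,0.05,0.3],[0,0,0.85]]
    - [[-0.42,0.05,0.3],[0,0,0.89]]
  gripper: 0.55

```text
t: 15.07
tcp_pos: [0.5848, -0.0274, 0.113]
tcp_rot: [[0.852, 0.524, 0.0], [0.524, -0.852, -0.0], [0.0, 0.0, -1.0]]
wrist_force: [0.4, -0.9, -0.4]
width: 0.0395
finger_force: 0.0
```

>>> drive_tool:
  steps:
    - [[-0.2,0.025,0],[0,0,0.15]]
    - [[-0.427,0.052,0],[0,0,0.3]]
    - [[-0.427,0.052,0],[0,0,0.45]]
    - [[-0.427,0.052,0],[0,0,0.6]]
    - [[-0.427,0.052,0],[0,0,0.75]]
    - [[-0.427,0.052,0],[0,0,0.89]]
    - [[-0.427,0.052,0],[0,0,0.89]]
    - [[-0.427,0.052,0],[0,0,0.89]]

```text
t: 15.73
tcp_pos: [0.4997, -0.017, 0.1129]
tcp_rot: [[0.324, 0.946, 0.0], [0.946, -0.324, -0.0], [-0.0, 0.0, -1.0]]
wrist_force: [0.1, -0.3, -0.2]
width: 0.0397
finger_force: 0.0
```

```bash
python3 kn.py e wrist top
```

```text
wrist 0.498 769 rect ((0.499417245388031, 0.04140268266201019), (0.03766530752182007, 0.010191868059337139), 78.42530059814453) axis vs box x 77.63531 z 0.07305925340259269 world [ 0.50141928 -0.01429896]
wrist 0.668 854 rect ((0.6665905714035034, 0.04128488525748253), (0.03519286587834358, 0.010357080958783627), 1.1915377378463745) axis vs box x 4.3667145 z 0.07250924849275843 world [ 0.66257131 -0.03387339]
cover plane z=a+b t [-0.00034669  0.04518733] [0.00100814 0.08427589]
top 0.498 few 0
top 0.668 73 rect ((0.6675935983657837, 0.040605757385492325), (0.03767821937799454, 0.009852517396211624), 0.42711713910102844) axis vs box x 0.9519348 z 0.07435571477047351 world [ 0.66692294 -0.03622852]
15.8333 [ 0.49976349 -0.01691409  0.11283725] [ 0.70147844  0.39076485 -0.66860324]
```

Knob 2 is at its stop, with its bar about 0.5–1° from box x. Now knob 1.

>>> drive_tool:
  steps:
    - [[0.002,0,-0.15],[0,0,0]]
    - [[0.002,0,-0.3],[0,0,0]]
    - [[0.002,0,-0.3],[0,0,0]]
    - [[0.002,0,-0.3],[0,0,0]]
    - [[0.002,0,-0.3],[0,0,0]]

```text
t: 16.25
tcp_pos: [0.5006, -0.0169, 0.0543]
tcp_rot: [[0.322, 0.947, 0.001], [0.947, -0.322, -0.0], [0.0, 0.001, -1.0]]
wrist_force: [-0.7, -0.0, 1.0]
width: 0.0398
finger_force: 0.0
```

>>> drive_tool:
  steps:
    - [[0,0,0],[0,0,0]]
    - [[0,0,0],[0,0,0]]
    - [[0,0,0],[0,0,0]]
    - [[0,0,0],[0,0,0]]
    - [[0,0,0],[0,0,0]]
  gripper: 1

```text
t: 16.67
tcp_pos: [0.4998, -0.0167, 0.0534]
tcp_rot: [[0.321, 0.947, -0.0], [0.947, -0.321, 0.0], [0.0, -0.001, -1.0]]
wrist_force: [-13.9, 4.3, 11.1]
width: 0.0098
finger_force: 11.7
```

>>> drive_tool:
  steps:
    - [[0,0,0],[0,0,-0.13]]
    - [[0,0,0],[0,0,-0.26]]
    - [[0,0,0],[0,0,-0.39]]
    - [[0,0,0],[0,0,-0.52]]
    - [[0,0,0],[0,0,-0.65]]
    - [[0,0,0],[0,0,-0.78]]
    - [[0,0,0],[0,0,-0.9]]

```text
t: 17.25
tcp_pos: [0.4996, -0.0166, 0.0535]
tcp_rot: [[0.862, 0.508, -0.001], [0.508, -0.862, 0.0], [-0.001, -0.001, -1.0]]
wrist_force: [-3.7, 0.7, 4.8]
width: 0.01
finger_force: 12.0
```

>>> drive_tool:
  steps:
    - [[0,0,0],[0,0,-0.13]]
    - [[0,0,0],[0,0,-0.26]]
    - [[0,0,0],[0,0,-0.39]]
    - [[0,0,0],[0,0,-0.52]]
    - [[0,0,0],[0,0,-0.65]]
    - [[0,0,0],[0,0,-0.78]]
    - [[0,0,0],[0,0,-0.87]]
    - [[0,0,0],[0,0,-0.87]]
    - [[0,0,0],[0,0,-0.87]]

```text
t: 18.0
tcp_pos: [0.4997, -0.0164, 0.0534]
tcp_rot: [[0.99, -0.143, -0.001], [-0.143, -0.99, 0.001], [-0.001, -0.001, -1.0]]
wrist_force: [-4.0, 1.9, 4.8]
width: 0.01
finger_force: 12.1
```

>>> drive_tool:
  steps:
    - [[0,0,0],[0,0,0]]
    - [[0,0,0],[0,0,0]]
    - [[0,0,0],[0,0,0]]
    - [[0,0,0],[0,0,0]]
  gripper: 0.68

```text
t: 18.33
tcp_pos: [0.5001, -0.017, 0.0526]
tcp_rot: [[0.989, -0.145, -0.0], [-0.145, -0.989, -0.0], [0.0, 0.0, -1.0]]
wrist_force: [0.5, -0.1, -0.7]
width: 0.0279
finger_force: 0.0
```

>>> drive_tool:
  steps:
    - [[0,0,0.15],[0,0,0]]
    - [[0,0,0.3],[0,0,0]]
    - [[0,0,0.5],[0,0,0]]
    - [[-0.2,-0.3,0.7],[0,0,0]]
    - [[-0.2,-0.6,0.9],[0,0,0]]
    - [[-0.2,-0.6,0.9],[0,0,0]]
    - [[-0.2,-0.6,0.9],[0,0,0]]
    - [[-0.2,-0.6,0.9],[0,0,0]]

```text
t: 19.0
tcp_pos: [0.4602, -0.1407, 0.2368]
tcp_rot: [[0.989, -0.15, 0.005], [-0.15, -0.989, -0.004], [0.006, 0.003, -1.0]]
wrist_force: [-0.1, 0.1, 1.4]
width: 0.0282
finger_force: 0.0
```

```bash
python3 kn.py f wrist top; python3 look.py f top; cp pics/top_f.png pics/final.png
```

```text
wrist 0.498 444 rect ((0.4987725615501404, 0.0401567779481411), (0.03728805109858513, 0.011377429589629173), 2.2497451305389404) axis vs box x 1.135788 z 0.07286708576533123 world [ 0.5011594  -0.01887981]
wrist 0.668 few 0
cover plane z=a+b t [-0.00062387  0.0451713 ] [0.00084824 0.08413758]
top 0.498 77 rect ((0.49894407391548157, 0.04063138738274574), (0.010183919221162796, 0.03508034348487854), 89.1402816772461) axis vs box x 179.355 z 0.07450821685785831 world [ 0.49982608 -0.01693652]
top 0.668 76 rect ((0.6674786806106567, 0.040614720433950424), (0.03726011514663696, 0.009832699783146381), 0.4315161108970642) axis vs box x 0.41156006 z 0.07446552492662867 world [ 0.66632468 -0.03609543]
cover plane z=a+b t [-0.00047257  0.04625649] [0.00087608 0.08410754]
19.1 [ 0.46022609 -0.1374437   0.233052  ] [ 0.43907358  0.80929005 -0.99042187]
top swollen_1 0.74 [[0.8103, 0.0025, 0.0106], [0.8319, 0.0205, 0.03], [0.8623, 0.038, 0.0373]]
top swollen_1 0.6 [[0.756, -0.092, 0.0004], [0.7756, -0.0608, 0.029], [0.8065, -0.0315, 0.0372]]
top swollen_1 0.41 [[0.4819, 0.0332, 0.0464], [0.4981, 0.0407, 0.0721], [0.5146, 0.0486, 0.075]]
top sound_1 0.67 [[0.5384, -0.0711, 0.0232], [0.5437, -0.0483, 0.0259], [0.5476, -0.023, 0.029]]
top sound_1 0.58 [[0.5597, -0.0707, 0.0187], [0.5778, -0.0447, 0.026], [0.5974, -0.0189, 0.0287]]
top sound_1 0.38 [[0.4643, -0.021, 0.0115], [0.4825, -0.0176, 0.0256], [0.4964, -0.0151, 0.0276]]
19.25 [ 0.45996832 -0.13580708  0.23134771] s,t 0.4725292843782653 -0.08203960138075571 [ 0.41999336 -1.44398547  0.11402801]
```

View pics/final.png

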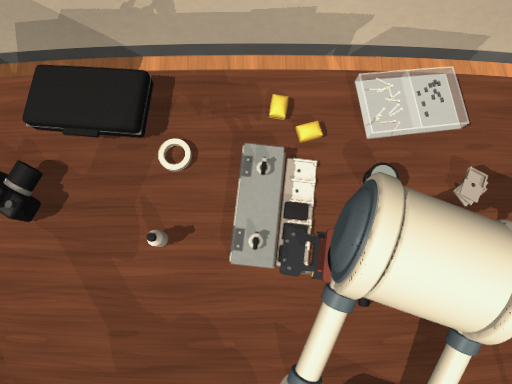

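The cover is flat and shut, and both bars at (264,167) and (256,241) lie along the box. The tape and bottle are untouched, and the tool is clear. Handing in.

```bash
python3 -c "from rig import robot;print(robot.close_job())"
```

```text
the job is handed in; nothing more can be done
None
```

Job handed in: both swollen packs are in the box, the cover is shut, both knobs measured within about 1° of their stops, and the sound packs and bystanders looked unmoved; no verdict was returned.

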